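# Pack the filled bottles and the tube from the sloping catch rack into the divided crate

## Robot

A 6-joint arm with a two-finger parallel gripper is mounted at the origin on a cart in front of the work surface, level with it; the furniture and walls round the work are solid. World frame = base frame: x ahead of the robot, y to its left, z up, the work surface at z = 0. Lengths are in m, angles in degrees, forces in N, time in s.
With the tool pointing down it reaches from about 0.25 to 0.85 m from the base axis. Payload 12.5 kg.
Tool frame: the origin (TCP) lies at the very end of the fingers, on their centre line; the grasp point (between the pads) lies behind it (r.grip_depth is the z of the grasp point in the tool frame, in m); z points along the fingers, y is the line along which they close (so a half turn about z gives the same grasp; the last joint's range is limited). The gripper opens to 93 mm and grips with 3 to 60 N. Pads are 15 mm wide; open, the fingers measure 128 mm over their backs; the gripper's body (75 mm by 188 mm) begins 65 mm behind the grasp point.
Start: joints at [68.663, 20.094, 94.641, -0, 65.266, -4.847], TCP at [0.156, 0.527, 0.219] pointing down, gripper open.
Joint ranges: [-157.81, 157.81], [-45, 120.19], [0.68, 151.7], [-89.99, 269.99], [4.06, 180], [-164.3, 164.3]. Speed limits (degrees/s): [127.2, 127.2, 159.86, 180, 180, 180].

## Interface

Orientations are given as a 3x3 rotation matrix whose columns are the frame's x, y, z axes.
In Python, from plant import r, eyes gives the robot as it stands.
- The arm moves only by the shell command python3 -m pendant 'ROWS' [FORCE]. ROWS is JSON, a list of rows, each a list of 3 entries, a list of its own where there are three numbers: the shift along the tool's x, y, z in cm, then the turn, a rotation vector about the tool's x, y, z in degrees, then the finger opening in cm, from 0 to 9.3. In form: [[[x, y, z], [wx, wy, wz], gripper], ...]. A call has exactly 10 rows; each row is the pose to reach, as a shift and turn from the pose commanded when the call began, along the tool's axes at that moment; what a row does not reach only later rows make up. A row lasts 1/12 s, in which the tool goes at most 41.7 mm and 7.16 degrees, less where a joint would pass 70% of its speed; a pose out of reach is approached as far as the arm can. A call with a gripper value outside its range is refused whole. The fingers move at their own pace and stop on an object; FORCE is the grip in N (left out, the last holds). Time passes only in rows, so rows that repeat a pose let the fingers close, or fill a call up. It gives the time, the measured TCP pose, the force, the opening and the grip force at its end, in the units of the state.
- r.observe(): the state, without advancing time (a new reading comes with each control period).
- eyes.get_image(name): name is "scene" or "top"; returns the picture (384x512x3 uint8, blue, green, red); there is no depth.
- eyes.camera_model(name): a dict with "camera_matrix" (3x3 intrinsics, pixels), "cam_to_world" (4x4, takes a point from camera to world coordinates). Camera axes: x right, y down, z forward; pixel columns grow to the right and rows downward; lengths in m; the calibration is good to about 2 mm. A picture is of the moment at which its call begins. camera_model takes no time and is no camera call.
- r.finish_job(): hands the job in; it is judged then, once.
The state is a dict: "t": time; "joint_pos": joint angles; "joint_vel": joint speeds; "effort": joint torques, N m; "eef_pos": TCP position; "orientation": TCP orientation; "contact_force": force on the tool from outside, world axes, zero at the start; "ft_torque": the same for the moment, N m; "gripper_width": opening from 0.0 (shut) to 1.0 (fully open); "grip_force": force on a finger pad.
Only numpy, scipy, OpenCV 4.12 (cv2) and the standard library are available. Lean on these libraries where they do the work, as an engineer would, in place of code of your own. Each camera call takes 0.05 s, during which the arm holds its last target. There are 200 camera calls.

## Task

Take the two squeeze bottles and the tall tube out of the sloping catch rack and stand them upright in the divided crate, one to a cell: the bottles in the row of cells where a bottle already stands, the tube in the other row, where a tube already stands. Set them down on the cell floor without ramming them, leave the packed bottle and tube where they are, and do not push the other things on the worktop about.

Things in the scene. Friction and masses are not known exactly. Their poses are not given: they have to be found in the camera images.
- bottle_1: white round squeeze bottle with a thin spout; body 33 mm diameter and straight up to about 78 mm above its base (the spout goes on to 104 mm, do not grip that); origin at the centre of its base, z up through the spout. Starts in one of the three places of the catch rack, leaning 30 degrees with it; which place varies
- bottle_2: white round squeeze bottle with a thin spout; body 33 mm diameter and straight up to about 78 mm above its base (the spout goes on to 104 mm, do not grip that); origin at the centre of its base, z up through the spout. Starts in one of the three places of the catch rack, leaning 30 degrees with it; which place varies
- tube_1: open white round tube, plain cylinder 30 mm diameter, 114 mm tall; origin at the centre of its base, z towards its mouth. Starts in one of the three places of the catch rack, leaning 30 degrees with it; which place varies
- packed_bottle: white round squeeze bottle with a thin spout; body 33 mm diameter and straight up to about 78 mm above its base (the spout goes on to 104 mm, do not grip that); origin at the centre of its base, z up through the spout. Already stands upright in a cell of the crate; stays there. It shows which row is the bottle row, which varies
- packed_tube: open white round tube, plain cylinder 30 mm diameter, 114 mm tall; origin at the centre of its base, z towards its mouth. Already stands upright in a cell of the crate's other row; stays there. It shows which row is the tube row
- crate: low grey open crate, fixed, 132 (x) x 154 (y) x 40 mm high, walls and floor 4 mm, two rows of three equal cells, each 60 (x) x 46 (y) mm inside. Origin at the centre of its underside, z up; x points across the two rows, y along them: cell centres at x = -32 or +32 mm, y = -50, 0 or +50 mm, cell floor z = 4 mm, wall tops z = 40 mm
- catch_rack: fixed aluminium rack, base 110 (x) x 222 (y) mm; origin at the centre of its underside, z up. Three places at y = -70, 0, +70 mm on a seat at x = 0, z = 42 mm, tilted 30 degrees: things on it lean to the rack's -x (to the robot) against a U-shaped wire 22 mm wide, 71 mm high along the thing. Their +y and -y sides are free to grip, 37 mm or more to the next thing
- sample_jar: bystander, fixed: jar, 95 mm diameter, 196 mm tall, origin at the centre of its base
- vial_amber: bystander: small vial, 22 mm diameter, 44 mm tall, origin at the centre of its base
- glue_tube: bystander: lying cream tube, 37 x 110 x 26 mm (110 along its y), origin under its middle
- pink_box: bystander: small carton, 55 x 75 x 24 mm, origin under its middle
- petri_dish: bystander: flat dish, 57 mm diameter, 13 mm high, origin under its middle
- syringe: bystander, fixed: lying syringe, 24 x 105 x 18 mm, origin under its middle
Things that resemble listed ones, but are neither listed nor needed, are in the scene too. What is shaped like the packed_bottle but red or yellow is not meant.

How it is judged (in metres and radians):
At the end, for the whole second after the job is handed in: Bottles and tube upright (7 degrees), released and at rest on the crate floor (within 6 mm), one to a cell, bottles in the packed bottle's row, tube in the packed tube's row; packed bottle and tube still standing in their cells, within 3 cm of their start ((y of bottle_1 in the frame of crate between -0.075 and -0.025 m or y of bottle_1 in the frame of crate between -0.025 and 0.025 m or y of bottle_1 in the frame of crate between 0.025 and 0.075 m) and z of bottle_1 in the frame of crate between -0.002 and 0.01 m and angle between each of bottle_1, bottle_2, tube_1, packed_bottle, packed_tube's own z axis and vertical below 0.12 rad and linear speed of each of bottle_1, bottle_2, tube_1, packed_bottle, packed_tube below 0.03 m/s and contact force between the fingers and bottle_1 below 0.1 N and (y of bottle_2 in the frame of crate between -0.075 and -0.025 m or y of bottle_2 in the frame of crate between -0.025 and 0.025 m or y of bottle_2 in the frame of crate between 0.025 and 0.075 m) and z of bottle_2 in the frame of crate between -0.002 and 0.01 m and contact force between the fingers and bottle_2 below 0.1 N and (y of tube_1 in the frame of crate between -0.075 and -0.025 m or y of tube_1 in the frame of crate between -0.025 and 0.025 m or y of tube_1 in the frame of crate between 0.025 and 0.075 m) and z of tube_1 in the frame of crate between -0.002 and 0.01 m and contact force between the fingers and tube_1 below 0.1 N and (y of packed_bottle in the frame of crate between -0.075 and -0.025 m or y of packed_bottle in the frame of crate between -0.025 and 0.025 m or y of packed_bottle in the frame of crate between 0.025 and 0.075 m) and z of packed_bottle in the frame of crate between -0.002 and 0.01 m and contact force between the fingers and packed_bottle below 0.1 N and (y of packed_tube in the frame of crate between -0.075 and -0.025 m or y of packed_tube in the frame of crate between -0.025 and 0.025 m or y of packed_tube in the frame of crate between 0.025 and 0.075 m) and z of packed_tube in the frame of crate between -0.002 and 0.01 m and contact force between the fingers and packed_tube below 0.1 N and ((x of bottle_1 in the frame of crate between -0.064 and 0 m and x of bottle_2 in the frame of crate between -0.064 and 0 m and x of packed_bottle in the frame of crate between -0.064 and 0 m) or (x of bottle_1 in the frame of crate between 0 and 0.064 m and x of bottle_2 in the frame of crate between 0 and 0.064 m and x of packed_bottle in the frame of crate between 0 and 0.064 m)) and ((x of tube_1 in the frame of crate between -0.064 and 0 m and x of packed_tube in the frame of crate between -0.064 and 0 m) or (x of tube_1 in the frame of crate between 0 and 0.064 m and x of packed_tube in the frame of crate between 0 and 0.064 m)) and not ((y of bottle_1 in the frame of crate between -0.075 and -0.025 m and y of bottle_2 in the frame of crate between -0.075 and -0.025 m) or (y of bottle_1 in the frame of crate between -0.025 and 0.025 m and y of bottle_2 in the frame of crate between -0.025 and 0.025 m) or (y of bottle_1 in the frame of crate between 0.025 and 0.075 m and y of bottle_2 in the frame of crate between 0.025 and 0.075 m)) and not ((y of bottle_1 in the frame of crate between -0.075 and -0.025 m and y of packed_bottle in the frame of crate between -0.075 and -0.025 m) or (y of bottle_1 in the frame of crate between -0.025 and 0.025 m and y of packed_bottle in the frame of crate between -0.025 and 0.025 m) or (y of bottle_1 in the frame of crate between 0.025 and 0.075 m and y of packed_bottle in the frame of crate between 0.025 and 0.075 m)) and not ((y of bottle_2 in the frame of crate between -0.075 and -0.025 m and y of packed_bottle in the frame of crate between -0.075 and -0.025 m) or (y of bottle_2 in the frame of crate between -0.025 and 0.025 m and y of packed_bottle in the frame of crate between -0.025 and 0.025 m) or (y of bottle_2 in the frame of crate between 0.025 and 0.075 m and y of packed_bottle in the frame of crate between 0.025 and 0.075 m)) and not ((y of tube_1 in the frame of crate between -0.075 and -0.025 m and y of packed_tube in the frame of crate between -0.075 and -0.025 m) or (y of tube_1 in the frame of crate between -0.025 and 0.025 m and y of packed_tube in the frame of crate between -0.025 and 0.025 m) or (y of tube_1 in the frame of crate between 0.025 and 0.075 m and y of packed_tube in the frame of crate between 0.025 and 0.075 m)) and distance of each of packed_bottle, packed_tube from where it was at the start of the episode below 0.03 m); the robot touches nothing.
It fails at once if the bottle or tube that already stands in the crate is pulled out or knocked over (angle between any of packed_bottle, packed_tube's own z axis and vertical above 0.5 rad or z of any of packed_bottle, packed_tube in the frame of crate above 0.04 m).
It fails at once if one of the other things on the worktop is pushed more than 4 cm or tipped over (distance of any of vial_amber, glue_tube, pink_box, petri_dish from where it was at the start of the episode above 0.04 m or angle between vial_amber's own z axis and vertical above 0.7 rad).
It fails at once if a bottle or tube is rammed into the crate with more than 40 N (contact force between any of bottle_1, bottle_2, tube_1, packed_bottle, packed_tube and crate above 40 N).
It also fails if it takes over 66 s, if anything falls off the work surface, if the arm or the gripper's body presses on something with over 40 N, if the wrist force passes 120 N, or if a joint passes its speed limit or range.

## Working session

There is one attempt and no reset: what is moved stays moved. The work goes in short steps, Python scripts to look and compute and a shell command to move; the robot and the scene stay as the last step left them, time stands still between calls to the robot, and variables do not carry over. Pictures are saved under pics/ and viewed, at most 10 in all, crops included, and the job is handed in when it is done.

```bash
mkdir -p pics; ls
python3 - <<'E'
from plant import r,eyes
import cv2
for n in("scene","top"):
    im=eyes.get_image(n); cv2.imwrite(f"pics/{n}0.png",im); m=eyes.camera_model(n); print(n,m)
print(r.grip_depth,r.observe())
E
```

```text
pics
scene {'camera_matrix': array([[439.89782318,   0.        , 256.99565651],
       [  0.        , 439.89782318, 196.93049945],
       [  0.        ,   0.        ,   1.        ]]), 'cam_to_world': array([[-0.74264419,  0.41984985, -0.52173337,  1.07796007],
       [ 0.66966068,  0.45877027, -0.58402432,  0.84162748],
       [-0.00584676, -0.78310659, -0.62186001,  0.68256486],
       [ 0.        ,  0.        ,  0.        ,  1.        ]])}
top {'camera_matrix': array([[362.07732614,   0.        , 256.54843406],
       [  0.        , 362.07732614, 185.92863849],
       [  0.        ,   0.        ,   1.        ]]), 'cam_to_world': array([[-0.00414612, -0.99918625,  0.04012046,  0.50208534],
       [-0.99950817,  0.00538791,  0.03089326,  0.236012  ],
       [-0.03108429, -0.03997264, -0.99871715,  0.93871155],
       [ 0.        ,  0.        ,  0.        ,  1.        ]])}
-0.0188 {'t': 0.1, 'joint_pos': array([ 6.86634095e+01,  2.01192698e+01,  9.46725827e+01,  5.36195327e-04,
        6.52643077e+01, -4.84742053e+00]), 'joint_vel': array([-0.03214556,  0.01647653, -0.11541994,  0.08127269, -0.02668411,
       -0.12187348]), 'effort': array([-7.10222612e-04, -4.98020160e+01, -2.85703719e+01,  6.99827098e-02,
        2.39369762e-02, -3.34550009e-05]), 'eef_pos': array([0.15597509, 0.5271095 , 0.21817884]), 'orientation': array([[-9.58872273e-01,  2.83837685e-01, -3.64551726e-04],
       [ 2.83837904e-01,  9.58871846e-01, -9.09904579e-04],
       [ 9.12931767e-05, -9.75955870e-04, -9.99999520e-01]]), 'contact_force': array([-0.33777839, -0.86356388, -0.23028073]), 'ft_torque': array([-5.66384658e-02, -3.40532963e-02, -2.52284907e-05]), 'grip_force': 0.0, 'gripper_width': 1.002042245101164}
```

View pics/scene0.png

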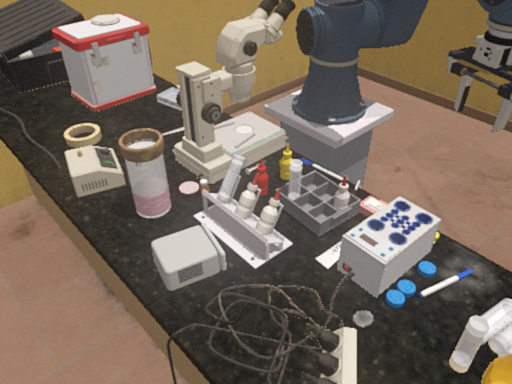

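View pics/top0.png

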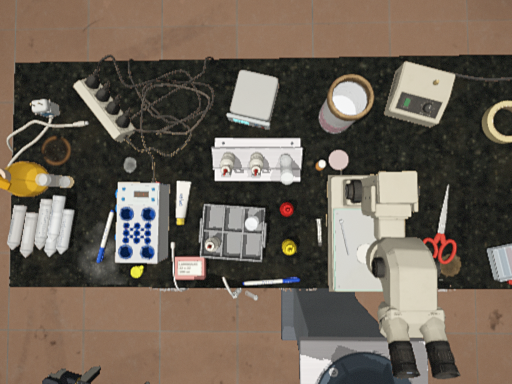

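The scene view shows the rack near (243,225) and the crate near (318,200). In the top view the rack is near (257,160), with bottles at (228,165) and (257,165) and the tube at (288,170). The crate is near (235,232), with the packed bottle at (211,243) and the packed tube at (252,223). I'll enlarge both.

Run:
```python
import cv2,numpy as np
a=cv2.imread("pics/top0.png")[125:275,190:340]; b=cv2.imread("pics/scene0.png")[140:270,180:370]
cv2.imwrite("pics/tc.png",cv2.resize(a,None,fx=4,fy=4,interpolation=cv2.INTER_CUBIC))
cv2.imwrite("pics/sc.png",cv2.resize(b,None,fx=4,fy=4,interpolation=cv2.INTER_CUBIC))
```

```text
(no output)
```

View pics/tc.png

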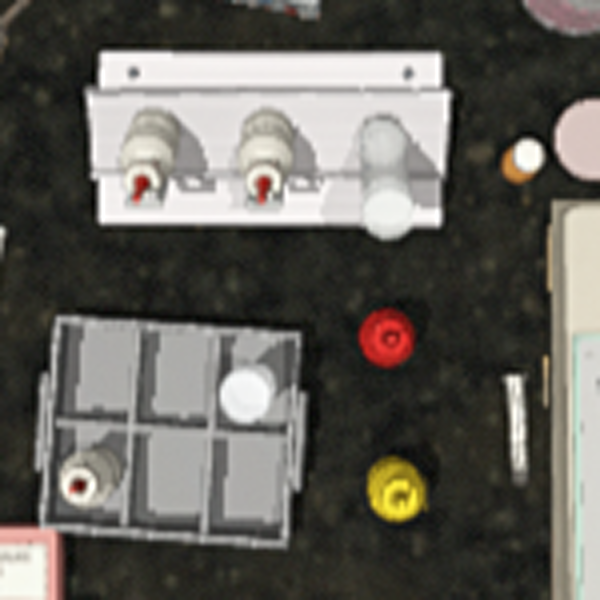

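View pics/sc.png

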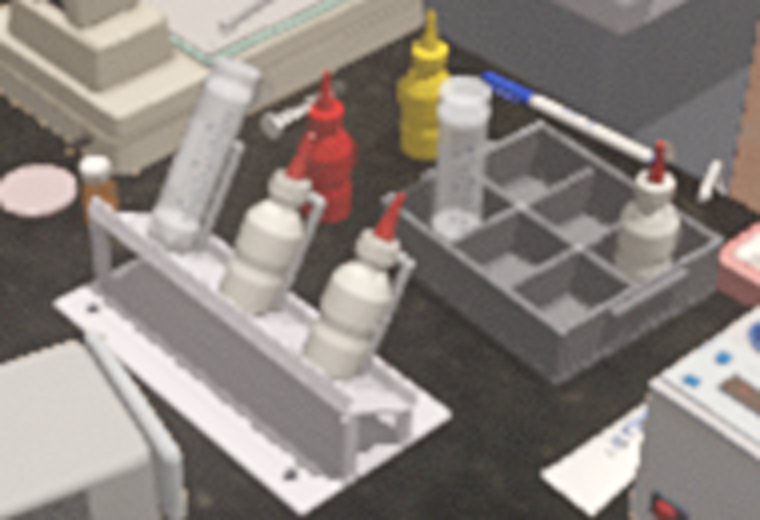

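The enlarged top view shows the packed bottle in the near row, +y cell (tc 80,485), and the packed tube in the far row, -y cell (tc 247,392). In the rack, from +y to -y, are bottle, bottle, tube. Next I'll measure the corners and triangulate the tips.

```bash
cat > h.py <<'E'
import numpy as np
from plant import r,eyes
from scipy.spatial.transform import Rotation as R
M={n:eyes.camera_model(n) for n in("scene","top")}
def ray(n,u,v):
    m=M[n];T=m["cam_to_world"];d=T[:3,:3]@np.linalg.solve(m["camera_matrix"],[u,v,1]);return T[:3,3],d/np.linalg.norm(d)
def plane(n,u,v,z):
    o,d=ray(n,u,v);return o+d*(z-o[2])/d[2]
def tri(t,s):
    A=0;b=0;rs=[ray("top",*t),ray("scene",*s)]
    for o,d in rs:
        P=np.eye(3)-np.outer(d,d);A=A+P;b=b+P@o
    p=np.linalg.solve(A,b);return p,[round(1e3*np.linalg.norm((np.eye(3)-np.outer(d,d))@(p-o)),1) for o,d in rs]
tc=lambda u,v:((u+.5)/4-.5+190,(v+.5)/4-.5+125)
sc=lambda u,v:((u+.5)/4-.5+180,(v+.5)/4-.5+140)
def delta(R1,p1):
    "cm shift and rotvec in current tool axes"
    s=r.observe();R0=s["orientation"];return np.round(R0.T@(np.array(p1)-s["eef_pos"])*100,2),np.round(R.from_matrix(R0.T@R1).as_rotvec(degrees=True),2)
E
python3 - <<'E'
from h import *
np.set_printoptions(precision=4,suppress=True)
def rect(n,c,z):
    P=np.array([plane(n,*q,z) for q in c]);print(n,P[:,:2].mean(0),"edges",[np.round(np.linalg.norm(P[i]-P[(i+1)%4]),4) for i in range(4)],"dirs",[np.round(np.degrees(np.arctan2(*(P[j]-P[i])[[1,0]])),2) for i,j in((1,0),(2,3),(3,0),(2,1))])
rect("top",[tc(*q) for q in((100,52),(443,50),(443,225),(100,225))],.003)
rect("top",[tc(*q) for q in((57,316),(302,332),(288,548),(40,525))],.04)
rect("scene",[sc(*q) for q in((560,370),(388,199),(540,123),(720,240))],.04)
print("rack scene corners",[plane("scene",*sc(*q),.003)[:2] for q in((55,305),(303,514),(451,414))])
for n,a,b in(("tube mouth",(386,214),(239,73)),("ptube mouth",(247,394),(466,91)),("b+ tip",(139,194),(397,200)),("b0 tip",(262,194),(310,140)),("pb tip",(76,487),(660,146)),("b+ cap",(143,178),(377,245)),("b0 cap",(263,178),(291,183)),("pb cap",(79,485),(654,181))):print(n,*tri(tc(*a),sc(*b)))
E
```

```text
top [0.6094 0.2626] edges [np.float64(0.2232), np.float64(0.1135), np.float64(0.2221), np.float64(0.1131)] dirs [np.float64(89.79), np.float64(89.67), np.float64(0.03), np.float64(-0.51)]
top [0.424 0.324] edges [np.float64(0.1529), np.float64(0.1331), np.float64(0.1542), np.float64(0.1297)] dirs [np.float64(86.07), np.float64(84.8), np.float64(-4.58), np.float64(-4.0)]
scene [0.4334 0.3324] edges [np.float64(0.1735), np.float64(0.1265), np.float64(0.1508), np.float64(0.1521)] dirs [np.float64(77.83), np.float64(85.75), np.float64(4.17), np.float64(-3.68)]
rack scene corners [array([0.6667, 0.1554]), array([0.6685, 0.3766]), array([0.5597, 0.3767])]
tube mouth [0.5518 0.1947 0.1341] [np.float64(0.5), np.float64(0.5)]
ptube mouth [0.4503 0.274  0.115 ] [np.float64(0.6), np.float64(0.6)]
b+ tip [0.5637 0.3336 0.1285] [np.float64(0.3), np.float64(0.3)]
b0 tip [0.5627 0.2646 0.1298] [np.float64(0.8), np.float64(0.8)]
pb tip [0.3962 0.3737 0.1025] [np.float64(0.8), np.float64(0.8)]
b+ cap [0.5755 0.3333 0.1049] [np.float64(0.9), np.float64(0.9)]
b0 cap [0.5746 0.264  0.1064] [np.float64(0.4), np.float64(0.4)]
pb cap [0.3955 0.3746 0.0783] [np.float64(0.9), np.float64(0.9)]
```

```bash
cat >> h.py <<'E'
RG=np.array([[-.866,0,.5],[0,1,0],[-.5,0,-.866]])
AX=np.array([-.5,0,.866]); B={"t":[.611,.194,.042],"0":[.611,.264,.042],"p":[.611,.334,.042]}
pt=lambda k,h:np.array(B[k])+AX*(h-.0188)
yaw=np.radians(-4.5);RC=R.from_euler("z",yaw).as_matrix()
cell=lambda x,y:np.array([.4245,.3242,0])+RC@[x,y,0]
def RP(sgn): # vertical tool, closing along crate x
    z=np.array([0,0,-1.]);y=sgn*RC[:,0];return np.c_[np.cross(y,z),y,z]
E
python3 - <<'E'
from h import *
print(delta(RG,pt("t",.195)), R.from_matrix(r.observe()["orientation"].T@RG).magnitude())
for s in(1,-1):print(R.from_matrix(RG.T@RP(s)).as_rotvec(degrees=True))
E
```

```text
(array([-44.64, -21.52,   2.38]), array([ -4.37, -29.8 , -16.1 ])) 0.5960988106588029
[24.6834999  22.81719261 92.11773554]
[-22.3428474   24.17035614 -83.3825234 ]
```

```bash
python3 -m pendant '[[[-3,-1.5,0.1],[-0.3,-2,-1.1],9],[[-6,-3,0.2],[-0.6,-4,-2.2],8],[[-9.3,-4.5,0.4],[-0.9,-6.2,-3.3],7],[[-12.5,-6,0.6],[-1.2,-8.3,-4.5],6],[[-16,-7.7,0.8],[-1.5,-10.5,-5.7],5.2],[[-19.5,-9.4,1],[-1.9,-13,-7],5.2],[[-23,-11,1.2],[-2.2,-15.2,-8.2],5.2],[[-26.5,-12.7,1.4],[-2.6,-17.6,-9.5],5.2],[[-30,-14.5,1.6],[-2.9,-20,-10.8],5.2],[[-33,-16,1.8],[-3.2,-22,-12],5.2]]' 20
python3 -c "
from h import *
print(delta(RG,pt('t',.195)),r.observe()['joint_pos'])"
```

```text
t: 0.93
eef_pos: [0.4281, 0.2785, 0.2005]
orientation: [[-0.923, 0.072, 0.379], [0.071, 0.997, -0.015], [-0.379, 0.014, -0.925]]
contact_force: [1.9, 1.1, -0.1]
gripper_width: 0.559
grip_force: 0.0
(array([-9.12, -7.76,  4.26]), array([-1.11, -7.68, -4.04])) [ 34.96700306  10.41799242 113.9434849  -21.13657676  39.4855572
 -36.27660026]
```

```bash
python3 -m pendant '[[[-2,-1.7,0.9],[-0.2,-1.7,-0.9],5.2],[[-4,-3.4,1.8],[-0.5,-3.4,-1.8],5.2],[[-6,-5,2.7],[-0.7,-5,-2.7],5.2],[[-7.5,-6.4,3.5],[-0.9,-6.3,-3.3],5.2],[[-8.5,-7.2,4],[-1,-7.2,-3.8],5.2],[[-9.1,-7.7,4.3],[-1.1,-7.7,-4],5.2],[[-9.1,-7.7,4.3],[-1.1,-7.7,-4],5.2],[[-9.1,-7.7,4.3],[-1.1,-7.7,-4],5.2],[[-9.1,-7.7,4.3],[-1.1,-7.7,-4],5.2],[[-9.1,-7.7,4.3],[-1.1,-7.7,-4],5.2]]'
python3 -c "
from h import *
print(delta(RG,pt('t',.195)),delta(RG,pt('t',.075)),r.observe()['joint_pos'])"
```

```text
t: 1.77
eef_pos: [0.5213, 0.1969, 0.1942]
orientation: [[-0.867, 0.001, 0.499], [0.001, 1.0, 0.001], [-0.499, 0.001, -0.867]]
contact_force: [0.4, -0.5, -0.6]
gripper_width: 0.557
grip_force: 0.0
(array([-0.16, -0.29,  0.04]), array([ 0.04, -0.1 , -0.08])) (array([-0.18, -0.3 , 12.04]), array([ 0.04, -0.1 , -0.08])) [ 20.9948199   12.58190558 115.04433189 -23.87407561  26.09817036
 -49.84068523]
```

```bash
python3 -m pendant '[[[-0.1,-0.2,1],[0,0,0],5.2],[[-0.2,-0.3,2.5],[0,0,0],5.2],[[-0.2,-0.3,4],[0,0,0],5.2],[[-0.2,-0.3,5.5],[0,0,0],5.2],[[-0.2,-0.3,7],[0,0,0],5.2],[[-0.2,-0.3,8.5],[0,0,0],5.2],[[-0.2,-0.3,10],[0,0,0],5.2],[[-0.2,-0.3,11],[0,0,0],5.2],[[-0.2,-0.3,11.7],[0,0,0],5.2],[[-0.2,-0.3,12],[0,0,0],5.2]]' 15
python3 -c "
from h import *
import cv2
ims=[eyes.get_image(n) for n in('top','scene')]
a=cv2.resize(ims[0][100:250,190:340],(400,400),interpolation=2);b=cv2.resize(ims[1][120:270,180:330],(400,400),interpolation=2)
cv2.imwrite('pics/g1.png',cv2.hconcat([a,b]))
print(delta(RG,pt('t',.075)))"
```

```text
t: 2.6
eef_pos: [0.5833, 0.1933, 0.0897]
orientation: [[-0.867, 0.002, 0.497], [0.002, 1.0, -0.0], [-0.497, 0.001, -0.867]]
contact_force: [-1.3, 0.6, -0.5]
gripper_width: 0.562
grip_force: 0.0
(array([ 0.02,  0.07, -0.03]), array([ 0.  , -0.13, -0.11]))
```

View pics/g1.png

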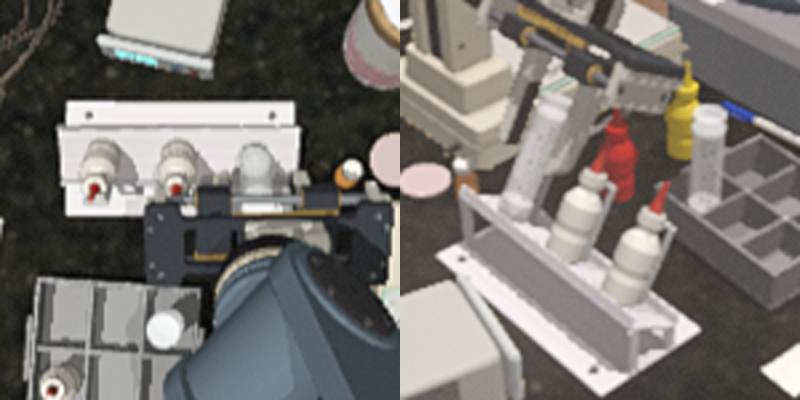

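The picture shows the open gripper at the tube: in the scene half its fingers are at about (515,115) and (575,140), with the tube at (540,150). I'll check that by projection.

Run:
```python
from h import *
s=r.observe();m=M["scene"];T=np.linalg.inv(m["cam_to_world"])
for p in([0,.026,0],[0,.0435,0],[0,-.026,0],[0,-.0435,0],[0,0,0],[0,0,-.058]):
    q=s["orientation"]@p+s["eef_pos"];c=m["camera_matrix"]@(T@[*q,1])[:3];u=c[:2]/c[2];print(p,np.round([(u[0]-180)*400/150+400,(u[1]-120)*400/150]))
```

```text
[0, 0.026, 0] [551. 170.]
[0, 0.0435, 0] [564. 179.]
[0, -0.026, 0] [513. 144.]
[0, -0.0435, 0] [500. 135.]
[0, 0, 0] [531. 157.]
[0, 0, -0.058] [555.  95.]
```

Projection agrees, so the tube is centred between the fingers. Closing.

```bash
python3 -m pendant '[[[0,0,0],[0,0,0],4],[[0,0,0],[0,0,0],3.5],[[0,0,0],[0,0,0],3],[[0,0,0],[0,0,0],2.5],[[0,0,0],[0,0,0],2.5],[[0,0,0],[0,0,0],2.5],[[0,0,0],[0,0,0],2.5],[[0,0,0],[0,0,0],2.5],[[0,0,0],[0,0,0],2.5],[[0,0,0],[0,0,0],2.5]]' 15
```

```text
t: 3.53
eef_pos: [0.5834, 0.1934, 0.0914]
orientation: [[-0.867, 0.002, 0.499], [0.002, 1.0, 0.0], [-0.499, 0.001, -0.867]]
contact_force: [-3.6, 0.6, 5.4]
gripper_width: 0.314
grip_force: 15.0
```

```bash
python3 -m pendant '[[[0,0,-0.5],[0,0,0],2.5],[[0,0,-1.5],[0,0,0],2.5],[[0,0,-3],[0,0,0],2.5],[[0,0,-5],[0,0,0],2.5],[[0,0,-7],[0,0,0],2.5],[[0,0,-9],[0,0,0],2.5],[[0,0,-11],[0,0,0],2.5],[[0,0,-13],[0,0,0],2.5],[[0,0,-14],[0,0,0],2.5],[[0,0,-14],[0,0,0],2.5]]'
python3 -c "
from h import *
s=r.observe();print(s['joint_pos'])
for sg in (1,-1):print(sg,delta(RP(sg),cell(.032,0)+[0,0,.245]))"
```

```text
t: 4.37
eef_pos: [0.5134, 0.1936, 0.2142]
orientation: [[-0.866, 0.001, 0.501], [0.002, 1.0, 0.001], [-0.501, 0.002, -0.866]]
contact_force: [-0.1, -0.6, 0.5]
gripper_width: 0.317
grip_force: 15.0
[ 20.96307166   9.84928573 115.13213923 -21.99322106  28.38582043
 -51.965782  ]
1 (array([ 3.42, 12.81, -5.5 ]), array([24.8 , 22.77, 92.  ]))
-1 (array([ 3.42, 12.81, -5.5 ]), array([-22.31,  24.3 , -83.48]))
```

```bash
python3 -m pendant '[[[0.1,0.4,-0.3],[0.7,0.6,2.5],2.5],[[0.3,1,-0.7],[2,1.9,7.6],2.5],[[0.5,1.8,-1.2],[3.4,3.1,12.6],2.5],[[0.7,2.6,-1.6],[4.8,4.4,17.7],2.5],[[0.9,3.4,-2],[6.1,5.6,22.8],2.5],[[1.1,4.2,-2.4],[7.5,6.9,27.9],2.5],[[1.3,5,-2.8],[8.9,8.2,33],2.5],[[1.5,5.8,-3.2],[10.2,9.4,38],2.5],[[1.7,6.6,-3.6],[11.6,10.6,43],2.5],[[1.9,7.2,-3.8],[12.7,11.7,47.2],2.5]]'
python3 -c "
from h import *
s=r.observe();print(s['joint_pos'])
print(delta(RP(1),cell(.032,0)+[0,0,.245]))"
```

```text
t: 5.2
eef_pos: [0.4782, 0.2659, 0.2349]
orientation: [[-0.617, 0.748, 0.246], [0.748, 0.654, -0.116], [-0.247, 0.112, -0.962]]
contact_force: [0.3, 0.8, 0.6]
gripper_width: 0.313
grip_force: 15.0
[ 30.74009855  15.23974926 100.49951088 -15.68428644  56.30081225
  -1.778468  ]
(array([ 5.27,  2.13, -2.15]), array([11.79, 11.05, 44.56]))
```

```bash
python3 -m pendant '[[[0.6,0.2,-0.2],[1.2,1.1,4.6],2.5],[[1.2,0.5,-0.5],[2.6,2.4,9.8],2.5],[[1.9,0.7,-0.8],[4,3.7,15],2.5],[[2.6,1,-1],[5.4,5,20.2],2.5],[[3.2,1.3,-1.3],[6.8,6.3,25.4],2.5],[[3.8,1.5,-1.5],[8.2,7.6,30.8],2.5],[[4.4,1.8,-1.8],[9.6,9,36.2],2.5],[[4.9,2,-2],[10.8,10.1,40.8],2.5],[[5.3,2.1,-2.2],[11.8,11,44.5],2.5],[[5.3,2.1,-2.2],[11.8,11,44.5],2.5]]'
python3 - <<'E'
from h import *
import cv2
print(delta(RP(1),cell(.032,0)+[0,0,.245]),r.observe()["joint_pos"])
a=cv2.resize(eyes.get_image("top")[150:300,165:315],(400,400),interpolation=2);b=cv2.resize(eyes.get_image("scene")[80:270,220:410],(400,400),interpolation=2)
cv2.imwrite('pics/p1.png',cv2.hconcat([a,b]))
E
```

```text
t: 6.03
eef_pos: [0.4559, 0.3211, 0.2451]
orientation: [[0.077, 0.997, 0.0], [0.997, -0.077, -0.002], [-0.002, 0.0, -1.0]]
contact_force: [0.2, -1.0, -0.6]
gripper_width: 0.314
grip_force: 15.0
(array([0.07, 0.04, 0.  ]), array([0.02, 0.09, 0.1 ])) [ 3.04080031e+01  1.94334769e+01  9.16742544e+01 -8.53516270e-02
  6.89286191e+01  3.48414307e+01]
```

View pics/p1.png

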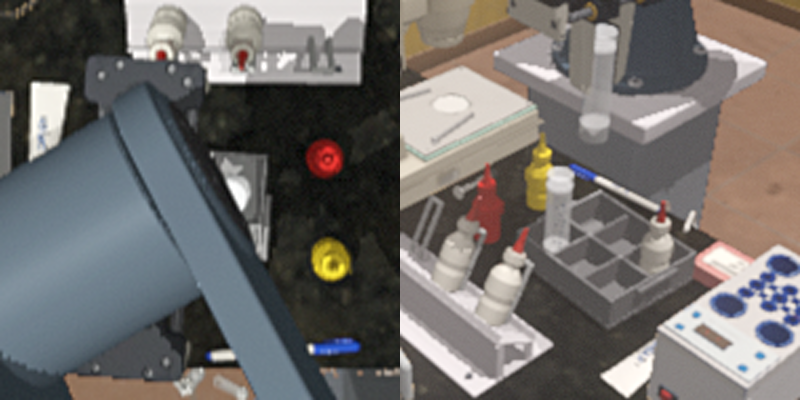

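The tube is held upright over the crate: mouth at (603,40), bottom at (595,130). I'll check its position by ray, then descend.

```bash
python3 - <<'E'
from h import *
print(plane("scene",220+(595-400)*.475,80+129*.475,.189),plane("scene",220+(604-400)*.475,80+34*.475,.303))
E
python3 -m pendant '[[[0,0,1.5],[0,0,0],2.5],[[0,0,3.5],[0,0,0],2.5],[[0,0,6],[0,0,0],2.5],[[0,0,8.5],[0,0,0],2.5],[[0,0,11],[0,0,0],2.5],[[0,0,13],[0,0,0],2.5],[[0,0,14.5],[0,0,0],2.5],[[0,0,15.5],[0,0,0],2.5],[[0,0,16],[0,0,0],2.5],[[0,0,16],[0,0,0],2.5]]'
```

```text
[0.44746078 0.31613913 0.189     ] [0.46221467 0.32959807 0.303     ]
t: 6.97
eef_pos: [0.4556, 0.3206, 0.0855]
orientation: [[0.072, 0.997, 0.001], [0.997, -0.072, -0.002], [-0.002, 0.001, -1.0]]
contact_force: [-0.5, 0.3, 0.4]
gripper_width: 0.313
grip_force: 15.0
```

```bash
python3 -m pendant '[[[0,0,0.3],[0,0,0],2.5],[[0,0,0.6],[0,0,0],2.5],[[0,0,0.9],[0,0,0],2.5],[[0,0,1.2],[0,0,0],2.5],[[0,0,1.4],[0,0,0],2.5],[[0,0,1.6],[0,0,0],2.5],[[0,0,1.8],[0,0,0],2.5],[[0,0,1.9],[0,0,0],2.5],[[0,0,2],[0,0,0],2.5],[[0,0,2],[0,0,0],2.5]]'
python3 -m pendant '[[[0,0,0.1],[0,0,0],2.5],[[0,0,0.1],[0,0,0],2.5],[[0,0,0.2],[0,0,0],2.5],[[0,0,0.2],[0,0,0],2.5],[[0,0,0.3],[0,0,0],2.5],[[0,0,0.3],[0,0,0],2.5],[[0,0,0.4],[0,0,0],2.5],[[0,0,0.4],[0,0,0],2.5],[[0,0,0.4],[0,0,0],2.5],[[0,0,0.4],[0,0,0],2.5]]'
```

```text
t: 7.8
eef_pos: [0.4559, 0.3208, 0.0661]
orientation: [[0.073, 0.997, 0.002], [0.997, -0.073, -0.001], [-0.001, 0.002, -1.0]]
contact_force: [0.4, 0.1, -0.5]
gripper_width: 0.314
grip_force: 15.0
t: 8.63
eef_pos: [0.4559, 0.3209, 0.0623]
orientation: [[0.073, 0.997, 0.002], [0.997, -0.073, -0.001], [-0.001, 0.002, -1.0]]
contact_force: [-0.3, -0.0, -0.6]
gripper_width: 0.315
grip_force: 15.0
```

```bash
python3 -m pendant '[[[0,0,0.1],[0,0,0],2.5],[[0,0,0.1],[0,0,0],2.5],[[0,0,0.1],[0,0,0],2.5],[[0,0,0.2],[0,0,0],2.5],[[0,0,0.2],[0,0,0],2.5],[[0,0,0.2],[0,0,0],2.5],[[0,0,0.2],[0,0,0],2.5],[[0,0,0.2],[0,0,0],2.5],[[0,0,0.2],[0,0,0],2.5],[[0,0,0.2],[0,0,0],2.5]]'
```

```text
t: 9.47
eef_pos: [0.456, 0.3209, 0.0604]
orientation: [[0.073, 0.997, 0.002], [0.997, -0.073, -0.001], [-0.001, 0.002, -1.0]]
contact_force: [-0.1, -0.1, 1.6]
gripper_width: 0.316
grip_force: 15.0
```

```bash
python3 -m pendant '[[[0,0,0.1],[0,0,0],2.5],[[0,0,0.1],[0,0,0],2.5],[[0,0,0.1],[0,0,0],2.5],[[0,0,0.1],[0,0,0],2.5],[[0,0,0.1],[0,0,0],2.5],[[0,0,0.1],[0,0,0],2.5],[[0,0,0.1],[0,0,0],2.5],[[0,0,0.1],[0,0,0],2.5],[[0,0,0.1],[0,0,0],2.5],[[0,0,0.1],[0,0,0],2.5]]'
```

```text
t: 10.3
eef_pos: [0.4562, 0.3211, 0.0602]
orientation: [[0.073, 0.997, 0.003], [0.997, -0.073, -0.001], [-0.001, 0.003, -1.0]]
contact_force: [-2.2, -1.7, 12.2]
gripper_width: 0.312
grip_force: 15.0
```

The tube is on the floor (12 N at the expected height). Releasing and backing up.

```bash
python3 -m pendant '[[[0,0,-0.1],[0,0,0],2.8],[[0,0,-0.1],[0,0,0],3.1],[[0,0,-0.1],[0,0,0],3.4],[[0,0,-0.1],[0,0,0],3.8],[[0,0,-0.1],[0,0,0],4.2],[[0,0,-0.1],[0,0,0],4.2],[[0,0,-0.1],[0,0,0],4.2],[[0,0,-0.5],[0,0,0],4.2],[[0,0,-1.5],[0,0,0],4.2],[[0,0,-3],[0,0,0],4.2]]' && python3 -m pendant '[[[0,0,-2],[0,0,0],4.2],[[0,0,-4.5],[0,0,0],4.2],[[0,0,-7],[0,0,0],4.2],[[0,0,-9.5],[0,0,0],4.2],[[0,0,-12],[0,0,0],4.2],[[0,0,-14],[0,0,0],4.4],[[0,0,-15],[0,0,0],4.6],[[0,0,-15.5],[0,0,0],4.8],[[0,0,-15.5],[0,0,0],5],[[0,0,-15.5],[0,0,0],5.2]]'
python3 -c "
from h import *
import cv2
s=r.observe();print(s['joint_pos'],delta(RG,pt('0',.195)))
cv2.imwrite('pics/p2.png',cv2.resize(eyes.get_image('scene')[80:270,220:410],(400,400),interpolation=2))"
```

```text
t: 11.13
eef_pos: [0.4554, 0.3206, 0.0894]
orientation: [[0.073, 0.997, 0.0], [0.997, -0.073, -0.002], [-0.002, 0.0, -1.0]]
contact_force: [-0.9, -0.3, 0.5]
gripper_width: 0.447
grip_force: 0.0
t: 11.97
eef_pos: [0.4552, 0.3209, 0.2435]
orientation: [[0.073, 0.997, 0.001], [0.997, -0.073, -0.002], [-0.002, 0.001, -1.0]]
contact_force: [-0.0, -0.3, -0.6]
gripper_width: 0.552
grip_force: 0.0
[30.44872824 19.43463466 91.90483812 -0.12205329 68.67594739 34.68335414] (array([-5.17,  7.16,  4.9 ]), array([-24.64, -22.75, -91.8 ]))
```

View pics/p2.png

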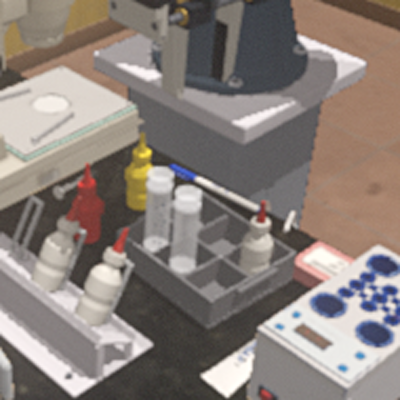

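The tube stands upright in the middle cell of the far row at (187,230). Next is the middle bottle.

```bash
python3 -m pendant '[[[-0.2,0.3,0.2],[-1,-0.9,-3.7],5.2],[[-0.5,0.7,0.4],[-2.3,-2.1,-8.7],5.2],[[-0.8,1.1,0.7],[-3.6,-3.3,-13.6],5.2],[[-1.1,1.5,1],[-5,-4.5,-18.6],5.2],[[-1.4,1.9,1.3],[-6.3,-5.7,-23.6],5.2],[[-1.7,2.3,1.5],[-7.6,-7,-28.5],5.2],[[-2,2.7,1.8],[-9,-8.2,-33.5],5.2],[[-2.2,3.1,2.1],[-10.3,-9.5,-38.4],5.2],[[-2.5,3.5,2.4],[-11.6,-10.7,-43.4],5.2],[[-2.8,3.9,2.6],[-13,-12,-48.3],5.2]]'
python3 -c "
from h import *
print(delta(RG,pt('0',.195)))"
```

```text
t: 12.85
eef_pos: [0.4921, 0.29, 0.2168]
orientation: [[-0.666, 0.694, 0.274], [0.694, 0.711, -0.116], [-0.275, 0.113, -0.955]]
contact_force: [1.0, 0.6, 0.4]
gripper_width: 0.56
grip_force: 0.0
(array([-3.24,  0.04,  3.26]), array([-11.66, -10.72, -43.21]))
```

```bash
python3 -m pendant '[[[-0.4,0,0.4],[-1.4,-1.3,-5.2],5.2],[[-0.8,0,0.8],[-2.8,-2.6,-10.4],5.2],[[-1.2,0,1.2],[-4.2,-3.9,-15.6],5.2],[[-1.6,0,1.6],[-5.6,-5.1,-20.7],5.2],[[-2,0,2],[-7,-6.4,-25.9],5.2],[[-2.4,0,2.4],[-8.4,-7.7,-31.1],5.2],[[-2.8,0,2.8],[-9.8,-9,-36.3],5.2],[[-3.1,0,3.1],[-11,-10.1,-40.6],5.2],[[-3.2,0,3.3],[-11.7,-10.7,-43.2],5.2],[[-3.2,0,3.3],[-11.7,-10.7,-43.2],5.2]]'
python3 -c "
from h import *
print(delta(RG,pt('0',.062)))"
```

```text
t: 13.68
eef_pos: [0.5219, 0.2633, 0.1938]
orientation: [[-0.867, 0.003, 0.499], [0.003, 1.0, -0.0], [-0.499, 0.001, -0.867]]
contact_force: [-0.1, -0.3, 0.5]
gripper_width: 0.558
grip_force: 0.0
(array([-0.15,  0.07, 13.29]), array([-0.02, -0.08, -0.17]))
```

```bash
python3 -m pendant '[[[-0.1,0.1,1],[0,0,0],5.2],[[-0.2,0.1,2.6],[0,0,0],5.2],[[-0.2,0.1,4.4],[0,0,0],5.2],[[-0.2,0.1,6.2],[0,0,0],5.2],[[-0.2,0.1,8],[0,0,0],5.2],[[-0.2,0.1,9.8],[0,0,0],5.2],[[-0.2,0.1,11.3],[0,0,0],5.2],[[-0.2,0.1,12.5],[0,0,0],5.2],[[-0.2,0.1,13.3],[0,0,0],5.2],[[-0.2,0.1,13.3],[0,0,0],5.2]]' && python3 -m pendant '[[[0,0,0],[0,0,0],4.4],[[0,0,0],[0,0,0],3.8],[[0,0,0],[0,0,0],3.4],[[0,0,0],[0,0,0],2.8],[[0,0,0],[0,0,0],2.8],[[0,0,0],[0,0,0],2.8],[[0,0,0],[0,0,0],2.8],[[0,0,0],[0,0,0],2.8],[[0,0,0],[0,0,0],2.8],[[0,0,0],[0,0,0],2.8]]' 15
```

```text
t: 14.52
eef_pos: [0.591, 0.265, 0.0794]
orientation: [[-0.867, 0.006, 0.499], [0.006, 1.0, -0.001], [-0.499, 0.003, -0.867]]
contact_force: [-0.1, 0.2, -0.4]
gripper_width: 0.559
grip_force: 0.0
t: 15.35
eef_pos: [0.5911, 0.2655, 0.0822]
orientation: [[-0.865, 0.004, 0.502], [0.005, 1.0, 0.001], [-0.502, 0.004, -0.865]]
contact_force: [-4.2, -0.1, 6.3]
gripper_width: 0.355
grip_force: 15.0
```

```bash
python3 -m pendant '[[[0,0,-0.5],[0,0,0],2.8],[[0,0,-1.5],[0,0,0],2.8],[[0,0,-3],[0,0,0],2.8],[[0,0,-5],[0,0,0],2.8],[[0,0,-7.2],[0,0,0],2.8],[[0,0,-9.4],[0,0,0],2.8],[[0,0,-11.6],[0,0,0],2.8],[[0,0,-13.6],[0,0,0],2.8],[[0,0,-15],[0,0,0],2.8],[[0,0,-15.5],[0,0,0],2.8]]'
python3 -c "
from h import *
print(delta(RP(1),cell(-.032,-.05)+[0,0,.245]))"
```

```text
t: 16.18
eef_pos: [0.5128, 0.2654, 0.2178]
orientation: [[-0.865, 0.004, 0.502], [0.006, 1.0, 0.002], [-0.502, 0.004, -0.865]]
contact_force: [0.5, 0.1, -0.2]
gripper_width: 0.35
grip_force: 15.0
(array([ 9.37,  1.11, -8.59]), array([24.94, 22.77, 91.81]))
```

```bash
python3 -m pendant '[[[0.2,0,-0.4],[0.7,0.6,2.5],2.8],[[0.7,0.1,-0.9],[2,1.9,7.6],2.8],[[1.2,0.1,-1.4],[3.4,3.1,12.6],2.8],[[1.7,0.2,-1.9],[4.8,4.4,17.7],2.8],[[2.2,0.2,-2.4],[6.1,5.6,22.8],2.8],[[2.7,0.3,-2.9],[7.5,6.9,27.9],2.8],[[3.2,0.3,-3.4],[8.9,8.2,33],2.8],[[3.7,0.4,-3.8],[10.2,9.4,38],2.8],[[4.2,0.5,-4.2],[11.6,10.6,43],2.8],[[4.7,0.6,-4.6],[12.7,11.7,47.2],2.8]]'
python3 -c "
from h import *
print(delta(RP(1),cell(-.032,-.05)+[0,0,.245]))"
```

```text
t: 17.02
eef_pos: [0.4492, 0.2714, 0.2315]
orientation: [[-0.614, 0.75, 0.248], [0.75, 0.652, -0.114], [-0.247, 0.116, -0.962]]
contact_force: [-0.4, 0.7, -1.0]
gripper_width: 0.354
grip_force: 15.0
(array([ 3.79, -4.03, -2.86]), array([11.95, 10.98, 44.38]))
```

```bash
python3 -m pendant '[[[0.4,-0.4,-0.3],[1.2,1.1,4.6],2.8],[[0.8,-0.9,-0.6],[2.6,2.4,9.8],2.8],[[1.3,-1.4,-1],[4,3.7,15],2.8],[[1.7,-1.8,-1.3],[5.4,5,20.2],2.8],[[2.2,-2.3,-1.6],[6.8,6.3,25.4],2.8],[[2.6,-2.8,-2],[8.2,7.6,30.8],2.8],[[3.1,-3.3,-2.3],[9.6,9,36.2],2.8],[[3.5,-3.7,-2.6],[10.9,10.1,40.7],2.8],[[3.8,-4,-2.9],[11.9,11,44.3],2.8],[[3.8,-4,-2.9],[11.9,11,44.3],2.8]]'
python3 -c "
from h import *
print(delta(RP(1),cell(-.032,-.05)+[0,0,.052]))"
```

```text
t: 17.85
eef_pos: [0.3889, 0.2766, 0.2455]
orientation: [[0.076, 0.997, 0.001], [0.997, -0.076, 0.0], [0.0, 0.001, -1.0]]
contact_force: [-0.4, -0.3, -0.5]
gripper_width: 0.348
grip_force: 15.0
(array([ 0.02, -0.04, 19.35]), array([ 0.07, -0.03,  0.16]))
```

```bash
python3 -m pendant '[[[0,0,1.5],[0,0,0],2.8],[[0,0,3.5],[0,0,0],2.8],[[0,0,6],[0,0,0],2.8],[[0,0,8.5],[0,0,0],2.8],[[0,0,11],[0,0,0],2.8],[[0,0,13],[0,0,0],2.8],[[0,0,14.5],[0,0,0],2.8],[[0,0,15.8],[0,0,0],2.8],[[0,0,16.6],[0,0,0],2.8],[[0,0,17],[0,0,0],2.8]]' && python3 -m pendant '[[[0,0,0.3],[0,0,0],2.8],[[0,0,0.6],[0,0,0],2.8],[[0,0,0.9],[0,0,0],2.8],[[0,0,1.2],[0,0,0],2.8],[[0,0,1.4],[0,0,0],2.8],[[0,0,1.6],[0,0,0],2.8],[[0,0,1.8],[0,0,0],2.8],[[0,0,1.9],[0,0,0],2.8],[[0,0,2],[0,0,0],2.8],[[0,0,2],[0,0,0],2.8]]'
```

```text
t: 18.68
eef_pos: [0.3892, 0.2766, 0.0745]
orientation: [[0.071, 0.997, 0.001], [0.997, -0.071, -0.001], [-0.001, 0.002, -1.0]]
contact_force: [0.0, 0.6, -0.9]
gripper_width: 0.354
grip_force: 15.0
t: 19.52
eef_pos: [0.3897, 0.2768, 0.0556]
orientation: [[0.073, 0.997, 0.003], [0.997, -0.073, -0.0], [0.0, 0.003, -1.0]]
contact_force: [0.6, 0.5, -0.5]
gripper_width: 0.353
grip_force: 15.0
```

```bash
python3 -m pendant '[[[0,0,0.1],[0,0,0],2.8],[[0,0,0.1],[0,0,0],2.8],[[0,0,0.2],[0,0,0],2.8],[[0,0,0.2],[0,0,0],2.8],[[0,0,0.3],[0,0,0],2.8],[[0,0,0.3],[0,0,0],2.8],[[0,0,0.4],[0,0,0],2.8],[[0,0,0.4],[0,0,0],2.8],[[0,0,0.4],[0,0,0],2.8],[[0,0,0.4],[0,0,0],2.8]]'
```

```text
t: 20.35
eef_pos: [0.3897, 0.2768, 0.0517]
orientation: [[0.072, 0.997, 0.003], [0.997, -0.072, -0.0], [0.0, 0.003, -1.0]]
contact_force: [0.4, -1.0, -0.3]
gripper_width: 0.354
grip_force: 15.0
```

```bash
python3 -m pendant '[[[0,0,0.1],[0,0,0],2.8],[[0,0,0.1],[0,0,0],2.8],[[0,0,0.1],[0,0,0],2.8],[[0,0,0.2],[0,0,0],2.8],[[0,0,0.2],[0,0,0],2.8],[[0,0,0.2],[0,0,0],2.8],[[0,0,0.2],[0,0,0],2.8],[[0,0,0.2],[0,0,0],2.8],[[0,0,0.2],[0,0,0],2.8],[[0,0,0.2],[0,0,0],2.8]]'
```

```text
t: 21.18
eef_pos: [0.3897, 0.2769, 0.0498]
orientation: [[0.073, 0.997, 0.003], [0.997, -0.073, -0.0], [0.0, 0.003, -1.0]]
contact_force: [0.7, 0.1, -0.8]
gripper_width: 0.355
grip_force: 15.0
```

```bash
python3 -m pendant '[[[0,0,0.1],[0,0,0],2.8],[[0,0,0.1],[0,0,0],2.8],[[0,0,0.1],[0,0,0],2.8],[[0,0,0.1],[0,0,0],2.8],[[0,0,0.1],[0,0,0],2.8],[[0,0,0.1],[0,0,0],2.8],[[0,0,0.1],[0,0,0],2.8],[[0,0,0.1],[0,0,0],2.8],[[0,0,0.1],[0,0,0],2.8],[[0,0,0.1],[0,0,0],2.8]]'
```

```text
t: 22.02
eef_pos: [0.3898, 0.2769, 0.0489]
orientation: [[0.072, 0.997, 0.003], [0.997, -0.072, 0.0], [0.0, 0.003, -1.0]]
contact_force: [0.3, 0.5, 4.6]
gripper_width: 0.352
grip_force: 15.0
```

The bottle touches the floor at 4.6 N. Releasing.

```bash
python3 -m pendant '[[[0,0,0],[0,0,0],3.2],[[0,0,0],[0,0,0],3.5],[[0,0,0],[0,0,0],3.8],[[0,0,0],[0,0,0],4.2],[[0,0,0],[0,0,0],4.5],[[0,0,0],[0,0,0],4.5],[[0,0,0],[0,0,0],4.5],[[0,0,-0.5],[0,0,0],4.5],[[0,0,-1.5],[0,0,0],4.5],[[0,0,-3],[0,0,0],4.5]]' && python3 -m pendant '[[[0,0,-2],[0,0,0],4.5],[[0,0,-4.5],[0,0,0],4.5],[[0,0,-7],[0,0,0],4.5],[[0,0,-9.5],[0,0,0],4.5],[[0,0,-12],[0,0,0],4.5],[[0,0,-14.2],[0,0,0],4.5],[[0,0,-15.8],[0,0,0],4.6],[[0,0,-16.6],[0,0,0],4.8],[[0,0,-17],[0,0,0],5],[[0,0,-17],[0,0,0],5.2]]'
python3 -c "
from h import *
import cv2
s=r.observe();print(s['joint_pos'],delta(RG,pt('p',.195)))
cv2.imwrite('pics/p3.png',cv2.resize(eyes.get_image('scene')[80:270,220:410],(400,400),interpolation=2))"
```

```text
t: 22.85
eef_pos: [0.3892, 0.2766, 0.079]
orientation: [[0.072, 0.997, 0.001], [0.997, -0.072, -0.001], [-0.001, 0.001, -1.0]]
contact_force: [0.3, 0.5, 0.7]
gripper_width: 0.483
grip_force: 0.0
t: 23.68
eef_pos: [0.3892, 0.2769, 0.2493]
orientation: [[0.072, 0.997, 0.003], [0.997, -0.072, 0.0], [0.001, 0.003, -1.0]]
contact_force: [-0.1, -1.3, 0.4]
gripper_width: 0.551
grip_force: 0.0
[ 2.98916519e+01  1.04967186e+01  1.02868335e+02 -8.97106765e-02
  6.64543583e+01  3.40802229e+01] (array([ 6.66, 12.9 ,  5.52]), array([-24.42, -22.74, -91.82]))
```

View pics/p3.png

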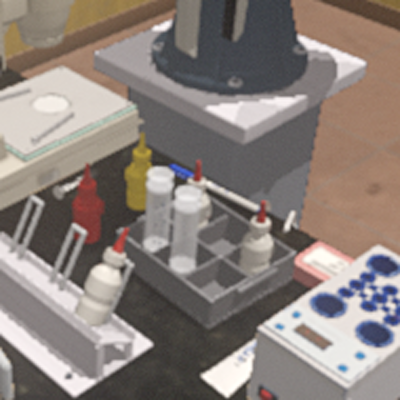

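The bottle stands in the near row, -y cell, at (198,195). Now for the last bottle.

```bash
python3 -m pendant '[[[0.2,0.5,0.2],[-1,-0.9,-3.7],5.2],[[0.6,1.2,0.4],[-2.3,-2.1,-8.7],5.2],[[1,1.9,0.7],[-3.6,-3.3,-13.6],5.2],[[1.3,2.6,1],[-5,-4.5,-18.6],5.2],[[1.7,3.3,1.3],[-6.3,-5.7,-23.6],5.2],[[2.1,4,1.6],[-7.6,-7,-28.5],5.2],[[2.4,4.7,1.9],[-9,-8.2,-33.5],5.2],[[2.8,5.4,2.2],[-10.3,-9.5,-38.4],5.2],[[3.2,6.1,2.5],[-11.6,-10.7,-43.4],5.2],[[3.5,6.8,2.8],[-13,-12,-48.3],5.2]]'
python3 -c "
from h import *
print(delta(RG,pt('p',.195)))"
```

```text
t: 24.57
eef_pos: [0.4595, 0.3069, 0.2194]
orientation: [[-0.666, 0.693, 0.275], [0.693, 0.711, -0.114], [-0.275, 0.114, -0.955]]
contact_force: [-0.2, 0.0, -0.1]
gripper_width: 0.553
grip_force: 0.0
(array([-1.66,  6.05,  3.8 ]), array([-11.57, -10.69, -43.2 ]))
```

```bash
python3 -m pendant '[[[-0.2,0.7,0.4],[-1.4,-1.3,-5.2],5.2],[[-0.4,1.4,0.9],[-2.8,-2.6,-10.4],5.2],[[-0.6,2.1,1.3],[-4.2,-3.9,-15.6],5.2],[[-0.8,2.8,1.8],[-5.6,-5.1,-20.7],5.2],[[-1,3.6,2.2],[-7,-6.4,-25.9],5.2],[[-1.2,4.3,2.7],[-8.4,-7.7,-31.1],5.2],[[-1.4,5,3.2],[-9.8,-9,-36.3],5.2],[[-1.6,5.6,3.6],[-11,-10.1,-40.6],5.2],[[-1.7,6,3.8],[-11.6,-10.7,-43.2],5.2],[[-1.7,6,3.8],[-11.6,-10.7,-43.2],5.2]]'
python3 -c "
from h import *
print(delta(RG,pt('p',.062)))"
```

```text
t: 25.4
eef_pos: [0.5227, 0.3326, 0.1944]
orientation: [[-0.866, 0.003, 0.499], [0.003, 1.0, -0.001], [-0.499, 0.001, -0.866]]
contact_force: [-0.2, 0.4, -1.4]
gripper_width: 0.56
grip_force: 0.0
(array([-0.04,  0.15, 13.29]), array([-0.05, -0.05, -0.15]))
```

```bash
python3 -m pendant '[[[0,0.1,1],[0,0,0],5.2],[[-0.1,0.1,2.6],[0,0,0],5.2],[[-0.1,0.1,4.4],[0,0,0],5.2],[[-0.1,0.1,6.2],[0,0,0],5.2],[[-0.1,0.1,8],[0,0,0],5.2],[[-0.1,0.1,9.8],[0,0,0],5.2],[[-0.1,0.1,11.3],[0,0,0],5.2],[[-0.1,0.1,12.5],[0,0,0],5.2],[[-0.1,0.1,13.2],[0,0,0],5.2],[[-0.1,0.1,13.2],[0,0,0],5.2]]' && python3 -m pendant '[[[0,0,0],[0,0,0],4.4],[[0,0,0],[0,0,0],3.8],[[0,0,0],[0,0,0],3.4],[[0,0,0],[0,0,0],2.8],[[0,0,0],[0,0,0],2.8],[[0,0,0],[0,0,0],2.8],[[0,0,0],[0,0,0],2.8],[[0,0,0],[0,0,0],2.8],[[0,0,0],[0,0,0],2.8],[[0,0,0],[0,0,0],2.8]]' 15
```

```text
t: 26.23
eef_pos: [0.5901, 0.3337, 0.0808]
orientation: [[-0.866, 0.006, 0.499], [0.006, 1.0, -0.001], [-0.499, 0.002, -0.866]]
contact_force: [0.2, 0.5, -0.5]
gripper_width: 0.56
grip_force: 0.0
t: 27.07
eef_pos: [0.5902, 0.3346, 0.0833]
orientation: [[-0.865, 0.004, 0.502], [0.005, 1.0, 0.001], [-0.502, 0.004, -0.865]]
contact_force: [-5.0, 1.8, 6.4]
gripper_width: 0.352
grip_force: 15.0
```

```bash
python3 -m pendant '[[[0,0,-0.5],[0,0,0],2.8],[[0,0,-1.5],[0,0,0],2.8],[[0,0,-3],[0,0,0],2.8],[[0,0,-5],[0,0,0],2.8],[[0,0,-7.2],[0,0,0],2.8],[[0,0,-9.4],[0,0,0],2.8],[[0,0,-11.6],[0,0,0],2.8],[[0,0,-13.6],[0,0,0],2.8],[[0,0,-15],[0,0,0],2.8],[[0,0,-15.5],[0,0,0],2.8]]'
python3 -c "
from h import *
print(delta(RP(1),cell(-.032,0)+[0,0,.245]))"
```

```text
t: 27.9
eef_pos: [0.5119, 0.3344, 0.2188]
orientation: [[-0.865, 0.004, 0.502], [0.006, 1.0, 0.002], [-0.502, 0.004, -0.865]]
contact_force: [-0.5, -0.2, -0.7]
gripper_width: 0.354
grip_force: 15.0
(array([ 8.99, -0.81, -8.26]), array([24.93, 22.78, 91.8 ]))
```

```bash
python3 -m pendant '[[[0.2,0,-0.4],[0.7,0.6,2.5],2.8],[[0.7,-0.1,-0.9],[2,1.9,7.6],2.8],[[1.2,-0.1,-1.4],[3.4,3.1,12.6],2.8],[[1.7,-0.2,-1.9],[4.8,4.4,17.7],2.8],[[2.2,-0.2,-2.4],[6.1,5.6,22.8],2.8],[[2.7,-0.2,-2.9],[7.5,6.9,27.9],2.8],[[3.2,-0.3,-3.4],[8.9,8.2,33],2.8],[[3.7,-0.3,-3.8],[10.2,9.4,38],2.8],[[4.2,-0.4,-4.2],[11.6,10.6,43],2.8],[[4.6,-0.4,-4.5],[12.7,11.7,47.2],2.8]]'
python3 -c "
from h import *
print(delta(RP(1),cell(-.032,0)+[0,0,.245]))"
```

```text
t: 28.73
eef_pos: [0.4496, 0.3302, 0.2321]
orientation: [[-0.614, 0.75, 0.248], [0.75, 0.652, -0.115], [-0.247, 0.115, -0.962]]
contact_force: [0.7, 0.4, 0.3]
gripper_width: 0.352
grip_force: 15.0
(array([ 2.92, -4.35, -2.62]), array([11.95, 11.01, 44.37]))
```

```bash
python3 -m pendant '[[[0.3,-0.4,-0.3],[1.2,1.1,4.6],2.8],[[0.6,-0.9,-0.6],[2.6,2.4,9.8],2.8],[[1,-1.4,-0.9],[4,3.7,15],2.8],[[1.3,-1.9,-1.2],[5.4,5,20.2],2.8],[[1.7,-2.5,-1.5],[6.8,6.3,25.4],2.8],[[2,-3,-1.8],[8.2,7.6,30.8],2.8],[[2.4,-3.6,-2.1],[9.6,9,36.2],2.8],[[2.7,-4,-2.4],[10.9,10.1,40.7],2.8],[[2.9,-4.3,-2.6],[11.9,11,44.3],2.8],[[2.9,-4.3,-2.6],[11.9,11,44.3],2.8]]'
python3 -c "
from h import *
print(delta(RP(1),cell(-.032,0)+[0,0,.052]))"
```

```text
t: 29.57
eef_pos: [0.3934, 0.3263, 0.2451]
orientation: [[0.076, 0.997, 0.001], [0.997, -0.076, -0.0], [-0.0, 0.001, -1.0]]
contact_force: [0.4, -0.2, -0.6]
gripper_width: 0.352
grip_force: 15.0
(array([ 0.03, -0.11, 19.31]), array([0.08, 0.  , 0.14]))
```

```bash
python3 -m pendant '[[[0,-0.1,1.5],[0,0,0],2.8],[[0,-0.1,3.5],[0,0,0],2.8],[[0,-0.1,6],[0,0,0],2.8],[[0,-0.1,8.5],[0,0,0],2.8],[[0,-0.1,11],[0,0,0],2.8],[[0,-0.1,13],[0,0,0],2.8],[[0,-0.1,14.5],[0,0,0],2.8],[[0,-0.1,15.8],[0,0,0],2.8],[[0,-0.1,16.6],[0,0,0],2.8],[[0,-0.1,17],[0,0,0],2.8]]' && python3 -m pendant '[[[0,0,0.3],[0,0,0],2.8],[[0,0,0.6],[0,0,0],2.8],[[0,0,0.9],[0,0,0],2.8],[[0,0,1.2],[0,0,0],2.8],[[0,0,1.4],[0,0,0],2.8],[[0,0,1.6],[0,0,0],2.8],[[0,0,1.8],[0,0,0],2.8],[[0,0,1.9],[0,0,0],2.8],[[0,0,2],[0,0,0],2.8],[[0,0,2],[0,0,0],2.8]]'
```

```text
t: 30.4
eef_pos: [0.3927, 0.3265, 0.0741]
orientation: [[0.071, 0.997, 0.002], [0.997, -0.071, -0.002], [-0.002, 0.002, -1.0]]
contact_force: [0.1, 0.7, -0.4]
gripper_width: 0.352
grip_force: 15.0
t: 31.23
eef_pos: [0.3931, 0.3268, 0.0553]
orientation: [[0.073, 0.997, 0.003], [0.997, -0.073, -0.0], [-0.0, 0.003, -1.0]]
contact_force: [-0.3, -0.1, -0.9]
gripper_width: 0.354
grip_force: 15.0
```

```bash
python3 -m pendant '[[[0,0,0.1],[0,0,0],2.8],[[0,0,0.1],[0,0,0],2.8],[[0,0,0.2],[0,0,0],2.8],[[0,0,0.2],[0,0,0],2.8],[[0,0,0.3],[0,0,0],2.8],[[0,0,0.3],[0,0,0],2.8],[[0,0,0.4],[0,0,0],2.8],[[0,0,0.4],[0,0,0],2.8],[[0,0,0.4],[0,0,0],2.8],[[0,0,0.4],[0,0,0],2.8]]'
```

```text
t: 32.07
eef_pos: [0.3932, 0.3268, 0.0514]
orientation: [[0.073, 0.997, 0.003], [0.997, -0.073, -0.0], [-0.0, 0.003, -1.0]]
contact_force: [1.1, -0.2, -0.9]
gripper_width: 0.351
grip_force: 15.0
```

```bash
python3 -m pendant '[[[0,0,0.1],[0,0,0],2.8],[[0,0,0.1],[0,0,0],2.8],[[0,0,0.1],[0,0,0],2.8],[[0,0,0.1],[0,0,0],2.8],[[0,0,0.2],[0,0,0],2.8],[[0,0,0.2],[0,0,0],2.8],[[0,0,0.2],[0,0,0],2.8],[[0,0,0.2],[0,0,0],2.8],[[0,0,0.2],[0,0,0],2.8],[[0,0,0.2],[0,0,0],2.8]]'
```

```text
t: 32.9
eef_pos: [0.3937, 0.3272, 0.0503]
orientation: [[0.073, 0.997, 0.004], [0.997, -0.073, 0.001], [0.001, 0.004, -1.0]]
contact_force: [-1.6, -0.1, 13.1]
gripper_width: 0.354
grip_force: 15.0
```

It is on the floor at 13 N. Releasing and retreating.

```bash
python3 -m pendant '[[[0,0,-0.1],[0,0,0],3.2],[[0,0,-0.1],[0,0,0],3.5],[[0,0,-0.1],[0,0,0],3.8],[[0,0,-0.1],[0,0,0],4.2],[[0,0,-0.1],[0,0,0],4.5],[[0,0,-0.1],[0,0,0],4.5],[[0,0,-0.1],[0,0,0],4.5],[[0,0,-0.5],[0,0,0],4.5],[[0,0,-1.5],[0,0,0],4.5],[[0,0,-3],[0,0,0],4.5]]' && python3 -m pendant '[[[0,0,-2],[0,0,0],4.5],[[0,0,-4.5],[0,0,0],4.5],[[0,0,-7],[0,0,0],4.5],[[0,0,-9.5],[0,0,0],4.5],[[0,0,-12],[0,0,0],4.5],[[0,0,-14.2],[0,0,0],4.5],[[0,0,-15.8],[0,0,0],4.5],[[0,0,-16.6],[0,0,0],4.5],[[0,0,-17],[0,0,0],4.5],[[0,0,-17],[0,0,0],4.5]]'
python3 -c "
from h import *
import cv2
cv2.imwrite('pics/p4.png',cv2.resize(eyes.get_image('scene')[120:270,220:370],(600,600),interpolation=2))"
```

```text
t: 33.73
eef_pos: [0.3926, 0.3265, 0.0795]
orientation: [[0.073, 0.997, 0.001], [0.997, -0.073, -0.001], [-0.001, 0.001, -1.0]]
contact_force: [0.1, 0.2, 0.7]
gripper_width: 0.481
grip_force: 0.0
t: 34.57
eef_pos: [0.3926, 0.3269, 0.2499]
orientation: [[0.073, 0.997, 0.003], [0.997, -0.073, 0.0], [0.0, 0.003, -1.0]]
contact_force: [-0.8, -0.6, 0.0]
gripper_width: 0.484
grip_force: 0.0
```

View pics/p4.png

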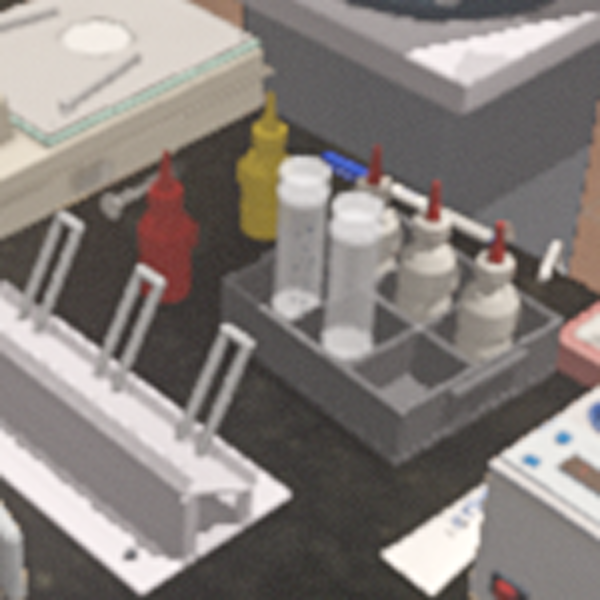

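The picture shows all three bottles upright in the near row, at about (378,225), (428,265) and (490,305). The tubes are upright in the far row, at (300,240) and (352,275), and the rack is empty. Handing in.

```bash
python3 -c "
from plant import r
print(r.finish_job())"
```

```text
the job is handed in; nothing more can be done
None
```

The job is handed in at about 35 s of the 66 s allowed: both bottles and the tube stand upright and released in the correct crate rows, and the final picture shows the packed bottle and tube still standing in their cells; the judge's verdict was not shown.

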